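# Build a two-tier transit pack of jars

### The arm

A 6-joint arm with a two-finger parallel gripper is mounted at the origin on a cart in front of the work surface, level with it; the furniture and walls round the work are solid. World frame = base frame: x ahead of the robot, y to its left, z up, the work surface at z = 0. Lengths are in mm, angles in rad, forces in N, time in s.
With the tool pointing down it reaches from about 300 to 875 mm from the base axis. Payload 6.4 kg.
Tool frame: the origin (TCP) lies between the finger pads; the fingertips stand 19 mm ahead of it and the grasp point (between the pads) is the TCP; z points along the fingers, y is the line along which they close (so a half turn about z gives the same grasp; the last joint's range is limited). The gripper opens to 85 mm and grips with 20 to 120 N. Pads are 22 mm wide; open, the fingers measure 114 mm over their backs; the gripper's body (76 mm by 85 mm) begins 54 mm behind the grasp point. The pads swing forward as they close: fully open they stand 13 mm farther back than shut.
Start: joints at [-1.55, 0.181, 1.607, -0, 1.354, -0.206], TCP at [129.31, -560.286, 250.288] pointing down, gripper open.
Joint ranges: [-2.99, 2.99], [-0.89, 2.07], [0.3, 2.58], [-1.14, 4.28], [0, 2.63], [-3.12, 3.12]. Speed limits (rad/s): [2.57, 2.57, 3.01, 3.14, 3.14, 3.14].

### API

Orientations are given as [roll, pitch, yaw] about the fixed x, y, z axes, in that order (R = Rz(yaw) Ry(pitch) Rx(roll)).
In Python, from rig import manip, eoat, kinematics, telemetry, imaging, ticket gives the robot as it stands. Calls block until the motion is done:
- manip.move_to(position, orientation): joint-space move of the TCP to a pose.
- manip.move_l(position, frame=None, vel=150, force_limit=None): straight line of the TCP; frame=None keeps the orientation; vel is the mean speed in mm/s. With force_limit (N) it stops when the force on the tool has changed by that much, and returns True; else False.
- manip.move_joints(angles): joint-space move.
- eoat.grip(opening, force=None): finger opening in mm; force is the grip in N (None keeps the last); returns when the fingers have stopped.
- manip.sleep(seconds).
- kinematics.solve_ik(position, orientation): joint angles nearest the present ones, or None.
- telemetry.get_state(): the state.
- imaging.snapshot(name): name is "side" or "top"; returns a dict with "img" (480x640x3 uint8, red, green, blue), "range_z" (480x640 float32, mm along the optical axis (not along the pixel's ray), 0 where there is no reading), "fovy" (degrees; the focal length in pixels is half the picture's height over the tangent of half this angle, whatever the lens; pixels are square), "cx", "cy" (the principal point, pixels), "k1" (the pictures are not rectified: a ray, as slopes to the right and down, at radius r is drawn at 1 + k1 r^2 times it, then the intrinsics apply), "rvec" (rotation vector, rad) and "tvec" (3), from world to camera coordinates, as OpenCV has them. Camera axes: x right, y down, z forward; pixel columns grow to the right and rows downward; lengths in mm; the calibration is good to about 2 mm. A picture is of the moment at which its call begins.
A pose or a line that the arm cannot do raises manip.Unreachable and nothing moves.
- ticket.hand_in(): hands the job in; it is judged then, once.
The state is a dict: "t": time; "joint_positions": joint angles; "dq": joint speeds; "joint_efforts": joint torques, N m; "eef_pos": TCP position; "tool_rot": TCP orientation; "force": force on the tool from outside, world axes, zero at the start; "torque": the same for the moment, N m; "width": finger opening in mm; "grasp_force": force on a finger pad.
Only numpy, scipy, OpenCV 4.12 (cv2) and the standard library are available. Lean on these libraries where they do the work, as an engineer would, in place of code of your own. Each camera call takes 0.05 s, during which the arm holds its last target. There are 200 camera calls.

### The job

Build the two-tier transit pack, heavy jars below: stand the two jars with orange dots in the pockets of the base tray, fit the tray with the grip bar down over their lids, then stand the two jars with white dots in the pockets on top of it. Seat everything fully home and upright, never tip a jar over, and leave the two jars without dots, the tape roll and the stapler where they are.

Things in the scene. Friction and masses are not known exactly. Their poses are not given: they have to be found in the camera images.
- orange_jar_1_center (a point): One of the two jars with an ORANGE round dot (40 mm) in the middle of the lid. Point: the jar's centre, 56 mm above its underside; z up along the jar. Round glass jar of pale yellow spears, glass 68 mm in diameter, 112 mm tall, about 0.5 kg; the top 16 mm is the lid, black with a grey rim, 65 mm across. Take it round the glass under the lid, 20 to 30 mm above this point; 40 N holds it.
- orange_jar_2_center (a point): One of the two jars with an ORANGE round dot (40 mm) in the middle of the lid. Point: the jar's centre, 56 mm above its underside; z up along the jar. Round glass jar of pale yellow spears, glass 68 mm in diameter, 112 mm tall, about 0.5 kg; the top 16 mm is the lid, black with a grey rim, 65 mm across. Take it round the glass under the lid, 20 to 30 mm above this point; 40 N holds it.
- white_jar_1_center (a point): One of the two jars with a WHITE round dot (40 mm) in the middle of the lid. Point: the jar's centre, 56 mm above its underside; z up along the jar. Round glass jar of pale yellow spears, glass 68 mm in diameter, 112 mm tall, about 0.4 kg; the top 16 mm is the lid, black with a grey rim, 65 mm across. Take it round the glass under the lid, 20 to 30 mm above this point; 40 N holds it.
- white_jar_2_center (a point): One of the two jars with a WHITE round dot (40 mm) in the middle of the lid. Point: the jar's centre, 56 mm above its underside; z up along the jar. Round glass jar of pale yellow spears, glass 68 mm in diameter, 112 mm tall, about 0.4 kg; the top 16 mm is the lid, black with a grey rim, 65 mm across. Take it round the glass under the lid, 20 to 30 mm above this point; 40 N holds it.
- base_tray: Flat blue tray without a grip bar, fixed on the table, 230 x 110 mm, 20 mm high, blank white label on one side. Origin: centre of the underside; x along the long side, z up. Two round jar pockets in its top, at x = +60 and -60 mm, y = 0: 73 mm wide, 10 mm deep, 3 mm chamfer, floor 10 mm above the origin (a seated jar's centre is 66 mm above the origin).
- tier_tray_grip (a point): Loose blue tier tray, 230 x 110 x 28 mm, 140 g, right way up; black grip bar in its middle, 14 (y) x 30 mm, top 20 mm above this point. Point: in the bar, 56 mm above the underside; x along the tray, z up. Pinch here along y. At x = +-60 mm: lid sockets below (71.5 mm wide, 10 deep), jar pockets on top (73 wide, 10 deep, floor 38 mm below this point). Fitted, it is 168 mm above the base tray's origin.
- plain_jar_1_center (a point): One of the two jars with a plain black lid, no dot; not part of this pack, leave it standing. Point: its centre, half-way up (56 mm above its underside). 68 mm in diameter, 112 mm tall.
- plain_jar_2_center (a point): One of the two jars with a plain black lid, no dot; not part of this pack, leave it standing. Point: its centre, half-way up (56 mm above its underside). 68 mm in diameter, 112 mm tall.
- tape_roll: Roll of brown parcel tape lying flat, 66 mm in diameter, 48 mm high; a bystander. Origin: centre of its underside.
- stapler: Grey and black stapler, 32 x 137 mm, 44 mm high, long along its y; a bystander. Origin: centre of its underside.

How it is judged:
By the outcome, as a careful person would: the job done as asked, in the order asked, and still so for the second after the job is handed in, with the robot touching nothing.
It also fails if it takes over 138 s, if anything falls off the work surface, if the arm or the gripper's body presses on something with over 40 N, if the wrist force passes 120 N, or if a joint passes its speed limit or range.

## Working session

There is one attempt and no reset: what is moved stays moved. The work goes in short steps, each a Python script; the robot and the scene stay as the last script left them, time stands still between calls to the robot, and variables do not carry over. Pictures are saved under pics/ and viewed, at most 14 in all, crops included, and the job is handed in when it is done.

```bash
ls; mkdir -p pics; cat > h.py <<'E'
import numpy as np, cv2
from rig import manip, eoat, kinematics, telemetry, imaging, ticket
def snap(n):
    s=imaging.snapshot(n); 
    s['f']=240/np.tan(np.radians(s['fovy'])/2); s['R']=cv2.Rodrigues(np.array(s['rvec'],float))[0]; s['t']=np.array(s['tvec'],float).ravel(); return s
def cloud(s):
    v,u=np.mgrid[0:480,0:640].astype(float)
    K=np.array([[s['f'],0,s['cx']],[0,s['f'],s['cy']],[0,0,1]])
    p=cv2.undistortPointsIter(np.stack([u.ravel(),v.ravel()],1)[:,None],K,np.array([s['k1'],0,0,0,0.]),None,None,(3,40,1e-9))[:,0]
    z=s['range_z'].ravel().astype(float)
    P=np.c_[p*z[:,None],z]; W=(P-s['t'])@s['R']
    W[z==0]=np.nan
    return W.reshape(480,640,3)
def save(s,fn): cv2.imwrite('pics/'+fn,cv2.cvtColor(s['img'],cv2.COLOR_RGB2BGR))
E
python3 - <<'E'
from h import *
for n in('top','side'):
    s=snap(n); save(s,n+'0.png'); print(n,s['fovy'],s['cx'],s['cy'],s['k1'],'cam',-s['R'].T@s['t'],s['R'][2])
    np.savez(n+'0.npz',W=cloud(s),img=s['img'])
st=telemetry.get_state();print(st)
E
```

```text
pics
top 48.7589405233537 334.76906928013995 236.65714942090472 -0.10913753305288644 cam [ 394.0175918    51.1501588  1461.02934988] [ 0.12782267  0.00717914 -0.99177105]
side 53.629291045763814 315.8138769591198 231.5415979793621 -0.033595777402564204 cam [-41.82846798 971.38506398 603.31989511] [ 0.49380166 -0.74191769 -0.45356154]
{'t': 0.1, 'joint_positions': array([-1.55033239e+00,  1.81466268e-01,  1.60788385e+00,  2.82473430e-05,
        1.35378850e+00, -2.06306217e-01]), 'dq': array([ 0.00019368, -0.00228508, -0.00177645,  0.00117333, -0.00010014,
       -0.00037839]), 'joint_efforts': array([-8.09510880e-05, -4.45878875e+01, -3.52239919e+01, -2.02508581e-04,
        4.11685556e-03,  1.32592454e-06]), 'eef_pos': array([ 129.29054148, -559.81392984,  249.48615827]), 'tool_rot': array([-3.14008512e+00, -3.43675638e-04,  2.26763793e-01]), 'force': array([0.80373814, 0.22858473, 0.17640415]), 'torque': array([-0.01395857,  0.02238283, -0.01603608]), 'grasp_force': 0.0, 'width': 85.34907466885461}
```

View pics/top0.png

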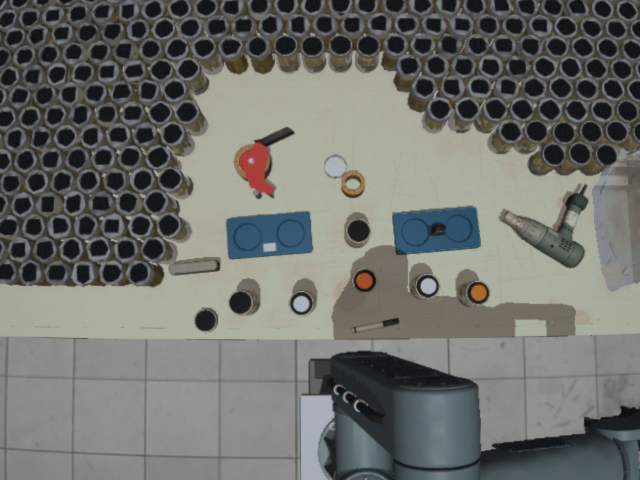

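View pics/side0.png

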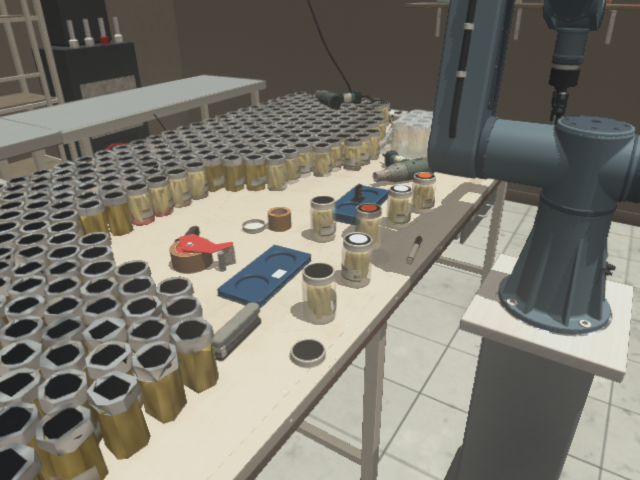

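Top view: the base tray is at (270,235) and the tier tray with its grip bar at (437,229). The orange jars are at (365,281) and (478,293), and the white ones at (302,303) and (428,286). The plain jars are at (358,231) and (242,302), and a loose lid is at (205,320).

```bash
python3 - <<'E'
from h import *
d=np.load('top0.npz');W=d['W'];img=d['img'].astype(int)
v,u=np.mgrid[0:480,0:640]
for n,(c,r) in dict(o1=(365,281),o2=(478,293),w1=(302,303),w2=(428,286),p1=(358,231),p2=(242,302)).items():
    near=(abs(u-c)<20)&(abs(v-r)<20)
    m=near&(W[...,2]>100)&(W[...,2]<125)
    P=W[m]; (cx,cy),rad=cv2.minEnclosingCircle(P[:,:2].astype(np.float32))
    print(n,m.sum(),P.mean(0).round(1),'zmed',np.median(P[:,2]).round(1),'circ',round(cx,1),round(cy,1),round(rad,1))
for n,c,r,z0,z1 in(('base',270,235,12,35),('tier',437,229,17,45)):
    near=(abs(u-c)<55)&(abs(v-r)<35)
    blue=(img[...,2]-img[...,0]>30)
    m=near&blue&(W[...,2]>5)&(W[...,2]<60)
    P=W[m]; print(n,m.sum(),np.percentile(P[:,2],[5,50,95]).round(1)); 
    top=P[P[:,2]>np.percentile(P[:,2],90)-4]
    b=cv2.minAreaRect(top[:,:2].astype(np.float32)); print(b)
    bx=cv2.boxPoints(b).round(1);print(bx.tolist())
near=(abs(u-437)<12)&(abs(v-229)<12)&(W[...,2]>60)
P=W[near];print('bar',near.sum(),P.mean(0),P.max(0),cv2.minAreaRect(P[:,:2].astype(np.float32)))
m=(abs(u-260)<60)&(abs(v-270)<60)&0
print('table z',np.nanmedian(W[100:140,280:380,2]))
for n,c,r in(('tape',353,184),('red',255,160),('stapler',195,266),('lid',205,320),('drill',560,235),('pen',375,325)): print(n,W[r,c].round(), )
E
```

```text
o1 500 [455.9 -13.1 109.7] zmed 109.8 circ 455.8 -13.4 32.3
o2 503 [ 421.6 -302.3  109.3] zmed 109.4 circ 421.4 -303.1 33.4
w1 505 [399.3 148.2 109.9] zmed 109.6 circ 399.6 148.6 32.6
w2 503 [ 440.4 -173.6  109.7] zmed 109.5 circ 440.8 -174.3 32.6
p1 486 [584.2   1.7 108.5] zmed 108.7 circ 584.7 2.3 32.5
p2 515 [400.7 302.3 108. ] zmed 108.0 circ 401.2 302.6 33.1
base 3162 [ 7.1 17.2 23.7]
((586.3060913085938, 243.80601501464844), (112.47813415527344, 230.49368286132812), 4.413071632385254)
[[521.4000244140625, 354.3999938964844], [539.0999755859375, 124.5999984741211], [651.2000122070312, 133.1999969482422], [633.5, 363.0]]
tier 3246 [13.9 25.2 31.8]
((595.5416259765625, -217.395751953125), (112.75850677490234, 232.62777709960938), 4.715986251831055)
[[529.7999877929688, -106.0999984741211], [548.9000244140625, -338.0], [661.2999877929688, -328.70001220703125], [642.2000122070312, -96.80000305175781]]
bar 67 [ 595.55785484 -217.6738588    73.24789286] [ 602.5406338  -203.41066611   82.01700779] ((595.5750732421875, -217.54592895507812), (28.27257537841797, 13.922607421875), 89.97406768798828)
table z -0.9027295635846824
tape [733.   9.  -4.]
red [789. 279.  55.]
stapler [499. 441.  42.]
lid [353. 418.  12.]
drill [ 576. -553.   55.]
pen [339. -46.  12.]
```

```bash
cat >> h.py <<'E'
YAW=np.radians(94.4); ORI=[np.pi,0,YAW]
BC=np.array([586.3,243.8]); AX=np.array([np.cos(YAW),np.sin(YAW)])
A=BC+60*AX; B=BC-60*AX
def st(tag):
    s=telemetry.get_state(); print(tag,'t%.1f'%s['t'],s['eef_pos'].round(1),'F',s['force'].round(1),'w%.1f'%s['width'],'g%.1f'%s['grasp_force'],'rpy',s['tool_rot'].round(3)); return s
def pick_jar(xy,hi=240):
    manip.move_to([*xy,hi],ORI); st('above')
    hit=manip.move_l([*xy,78],vel=120,force_limit=12); st('down hit=%s'%hit)
    if hit: return False
    s=eoat.grip(60,force=40); st('grip')
    manip.move_l([*xy,hi],vel=150); g=st('lift'); return g['width']>60
def place_jar(xy,hi,zexp):
    """zexp: TCP z when seated"""
    manip.move_l([*xy,hi],vel=200); manip.move_l([*xy,zexp+25],vel=150); st('over')
    hit=manip.move_l([*xy,zexp-4],vel=30,force_limit=12); s=st('placed hit=%s exp %.0f'%(hit,zexp)); return s['eef_pos'][2]-zexp
def release(xy,hi):
    eoat.grip(85); z=telemetry.get_state()['eef_pos'][2]
    manip.move_l([*xy,z+50],vel=80); manip.move_l([*xy,hi],vel=250); st('free')
E
python3 - <<'E'
from h import *
if pick_jar([455.9,-13.2]): print(place_jar(A,240,88))
E
```

```text
above t2.4 [456.1 -13.9 240.1] F [-0.7 -0.6  0.7] w85.1 g0.0 rpy [3.141 0.    1.646]
down hit=False t3.9 [456.5 -13.4  78.7] F [-0.4 -0.6  0.2] w85.4 g0.0 rpy [3.140e+00 1.000e-03 1.648e+00]
grip t4.2 [455.9 -13.5  78.9] F [-4.7 -1.1  8.1] w66.3 g42.8 rpy [-3.141e+00  1.000e-03  1.648e+00]
lift t5.4 [455.2 -13.  238.8] F [ 0.3  0.9 -4.3] w66.6 g45.8 rpy [-3.139e+00 -1.000e-03  1.648e+00]
over t8.3 [582.7 303.9 114.4] F [ 0.3  0.6 -4.1] w66.3 g45.8 rpy [ 3.139 -0.     1.647]
placed hit=True exp 88 t9.1 [581.6 303.6  89. ] F [-0.5 -1.2  4.3] w66.6 g46.5 rpy [-3.141  0.     1.648]
0.9838290912192775
```

```bash
python3 - <<'E'
from h import *
release(A,240)
if pick_jar([421.5,-302.7]):
    e=place_jar(B,240,88); print(e)
    if abs(e)<3.5:
        release(B,300)
        manip.move_to([560,-217.5,300],ORI)
        s=snap('top'); save(s,'top1.png'); np.savez('top1.npz',W=cloud(s),img=s['img'])
        s=snap('side'); save(s,'side1.png')
        W=cloud(s) if 0 else np.load('top1.npz')['W']; v,u=np.mgrid[0:480,0:640]
        for C in(A,B):
            m=(np.hypot(W[...,0]-C[0],W[...,1]-C[1])<50)&(W[...,2]>108)&(W[...,2]<140)
            P=W[m]; (cx,cy),r=cv2.minEnclosingCircle(P[:,:2].astype(np.float32)); print(C,len(P),P.mean(0).round(1),round(cx,1),round(cy,1),round(r,1), P[:,2].std())
E
```

```text
free t10.7 [581.6 303.6 240.1] F [-0.3 -1.4 -0.7] w84.9 g0.0 rpy [-3.137e+00  1.000e-03  1.648e+00]
above t13.0 [ 422.  -302.2  240. ] F [-0.5 -0.1  0.2] w85.3 g0.0 rpy [ 3.141 -0.     1.649]
down hit=False t14.5 [ 421.9 -303.2   78.8] F [ 0.4  0.8 -0.2] w84.9 g0.0 rpy [3.141e+00 1.000e-03 1.648e+00]
grip t14.8 [ 421.5 -303.2   79.1] F [-3.6  1.3  6.1] w65.6 g43.5 rpy [-3.142e+00  1.000e-03  1.648e+00]
lift t16.0 [ 421.  -302.1  238.7] F [-0.8  0.5 -5.3] w65.4 g45.6 rpy [-3.140e+00 -2.000e-03  1.648e+00]
over t19.7 [591.9 184.1 114.2] F [ 0.9  0.5 -5.2] w65.9 g45.6 rpy [ 3.139 -0.     1.648]
placed hit=True exp 88 t20.5 [590.6 184.2  89.1] F [-0.8  0.1  5.2] w65.6 g46.5 rpy [-3.14  -0.     1.648]
1.1157923661142064
free t22.4 [590.  183.9 297.9] F [-0.1  0.4 -0.9] w84.8 g0.0 rpy [-3.134  0.     1.648]
[581.69685831 303.62316513] 491 [580.9 302.  119.5] 581.6 302.7 32.9 3.6918231836286037
[590.90314169 183.97683487] 502 [590.1 184.6 119.8] 591.0 185.2 32.7 3.490457437591734
```

View pics/side1.png

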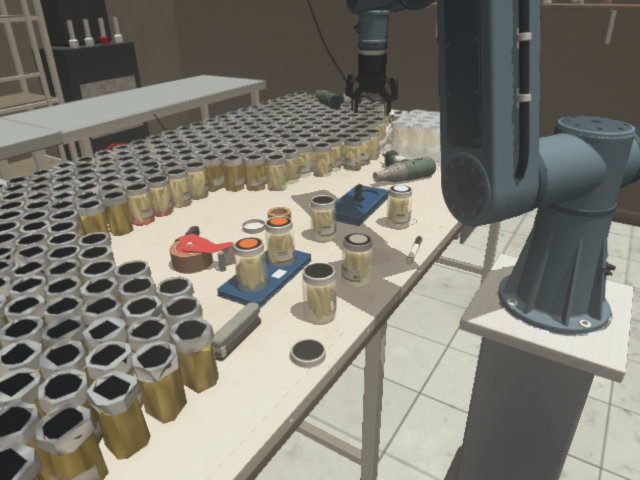

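The side view shows both orange jars upright in the base tray, at (250,265) and (280,240). Next is the tier tray.

```bash
python3 - <<'E'
from h import *
p=[595.5,-217.5]; o=[np.pi,0,np.radians(94.6)]
eoat.grip(50)
manip.move_to([*p,240],o)
hit=manip.move_l([*p,56],vel=120,force_limit=12); st('down %s'%hit)
if not hit:
    eoat.grip(5,force=60); st('grip')
    manip.move_l([*p,250],vel=150); st('lift')
    manip.move_to([*BC,250],ORI); st('over')
    manip.move_l([*BC,185],vel=120)
    hit=manip.move_l([*BC,163],vel=20,force_limit=15); st('fit %s'%hit)
    s=snap('side'); save(s,'side2.png')
    cv2.imwrite('pics/side2c.png',cv2.resize(cv2.cvtColor(s['img'][130:350,150:400],cv2.COLOR_RGB2BGR),None,fx=2.6,fy=2.6))
E
```

```text
down False t26.5 [ 596.1 -217.8   56.9] F [ 0.1  0.5 -0.2] w49.9 g0.0 rpy [3.140e+00 1.000e-03 1.651e+00]
grip t26.9 [ 595.8 -217.7   56.6] F [-0.9  1.2  2.6] w13.1 g59.0 rpy [3.141e+00 1.000e-03 1.651e+00]
lift t28.4 [ 594.9 -217.2  248.6] F [-0.  -0.2 -2.2] w13.4 g58.4 rpy [-3.140e+00 -1.000e-03  1.651e+00]
over t30.1 [586.8 242.7 250. ] F [-0.2 -0.1 -1.5] w13.3 g58.4 rpy [3.142 0.    1.646]
fit True t31.6 [586.4 243.6 168.4] F [-0.7 -0.2  3.6] w13.2 g59.3 rpy [-3.141  0.     1.648]
```

View pics/side2c.png

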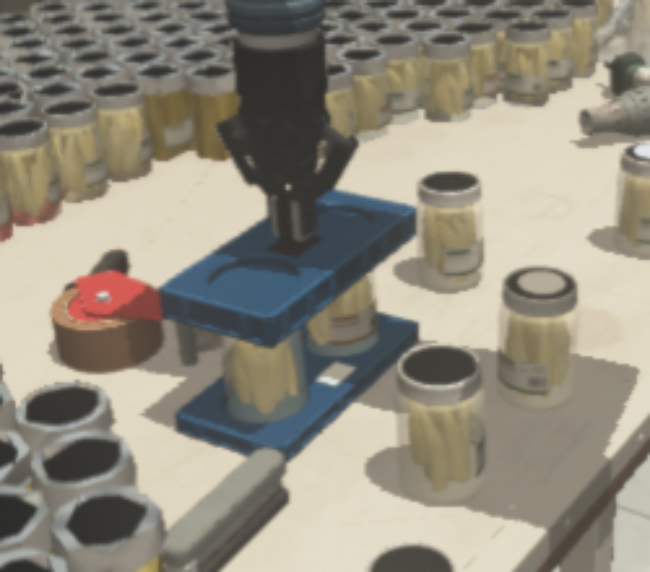

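The tier tray is fully down over both lids (168.4 mm against 168). I'll release it and check.

```bash
python3 - <<'E'
from h import *
eoat.grip(50); manip.move_l([*BC,230],vel=100); manip.move_l([*BC,300],vel=200); eoat.grip(85)
if pick_jar([399.4,148.4],300):
    s=snap('top'); W=cloud(s); im=s['img'].astype(int)
    m=(np.hypot(W[...,0]-BC[0],W[...,1]-BC[1])<150)&(im[...,2]-im[...,0]>30)&(W[...,2]>128)&(W[...,2]<155)
    P=W[m]; print('tier',m.sum(),P[:,2].std(),cv2.minAreaRect(P[:,:2].astype(np.float32)))
    e=place_jar(A,300,208); print(e)
    if abs(e)<3.5: release(A,300)
E
```

```text
above t34.6 [400.5 148.5 300.8] F [-0.5 -0.  -0.5] w84.7 g0.0 rpy [ 3.139 -0.     1.647]
down hit=False t36.6 [399.9 148.5  78.5] F [0.1 0.5 1. ] w84.6 g0.0 rpy [ 3.14  -0.     1.648]
grip t37.0 [399.8 148.4  78.9] F [-3.2 -1.3  7.7] w66.4 g42.9 rpy [3.141 0.    1.648]
lift t38.6 [398.9 148.4 299. ] F [ 0.  -0.5 -4.3] w66.2 g45.5 rpy [-3.14   0.     1.648]
tier 3299 4.393210524947424 ((587.2783813476562, 242.9306640625), (113.34385681152344, 232.1601104736328), 4.722654342651367)
over t40.6 [582.  303.6 233.9] F [-0.7  0.4 -2.7] w66.5 g45.8 rpy [ 3.141 -0.     1.647]
placed hit=True exp 208 t41.4 [581.5 303.6 208.6] F [-0.1  0.2  5.1] w66.2 g46.5 rpy [-3.141  0.     1.648]
0.6474766247263233
free t42.8 [582.4 303.8 301.5] F [-0.7  0.5 -0.1] w84.9 g0.0 rpy [-3.14   0.     1.648]
```

```bash
python3 - <<'E'
from h import *
manip.move_l([500,100,320],vel=250)
if pick_jar([440.6,-174],300):
    e=place_jar(B,300,208); print(e)
    if abs(e)<3.5:
        release(B,310); manip.move_to([450,-250,320],ORI)
        s=snap('side'); cv2.imwrite('pics/side3c.png',cv2.resize(cv2.cvtColor(s['img'][100:350,150:450],cv2.COLOR_RGB2BGR),None,fx=2.3,fy=2.3))
        s=snap('top'); W=cloud(s); save(s,'top3.png')
        for C in(A,B):
            m=(np.hypot(W[...,0]-C[0],W[...,1]-C[1])<50)&(W[...,2]>228)&(W[...,2]<260)
            P=W[m]; (cx,cy),r=cv2.minEnclosingCircle(P[:,:2].astype(np.float32)); print(C,len(P),np.median(P[:,2]),round(cx,1),round(cy,1),round(r,1))
E
```

```text
above t44.9 [ 441.2 -173.1  300. ] F [ 0.2 -0.1 -0.6] w85.0 g0.0 rpy [ 3.141e+00 -1.000e-03  1.649e+00]
down hit=False t46.9 [ 441.  -174.3   78.6] F [-0.1  0.8  0.2] w84.6 g0.0 rpy [3.141e+00 1.000e-03 1.648e+00]
grip t47.2 [ 440.8 -174.4   78.9] F [-3.4  1.   6.8] w66.5 g43.4 rpy [3.141e+00 1.000e-03 1.648e+00]
lift t48.9 [ 440.2 -173.7  298.9] F [ 0.3  0.8 -3.9] w66.7 g45.6 rpy [-3.140e+00 -1.000e-03  1.648e+00]
over t51.5 [591.3 183.8 233.7] F [-0.5 -0.7 -3.3] w66.1 g45.8 rpy [3.141 0.    1.647]
placed hit=True exp 208 t52.3 [590.9 183.7 208.6] F [-0.2  0.1  5.4] w66.4 g46.5 rpy [-3.141e+00  1.000e-03  1.648e+00]
0.5707817785093425
free t53.8 [591.4 184.  311.1] F [-0.7 -1.1 -0.3] w84.9 g0.0 rpy [-3.14   0.     1.648]
[581.69685831 303.62316513] 600 239.40826522298224 583.4 301.1 32.7
[590.90314169 183.97683487] 595 239.36334064646917 592.3 184.4 32.5
```

View pics/side3c.png

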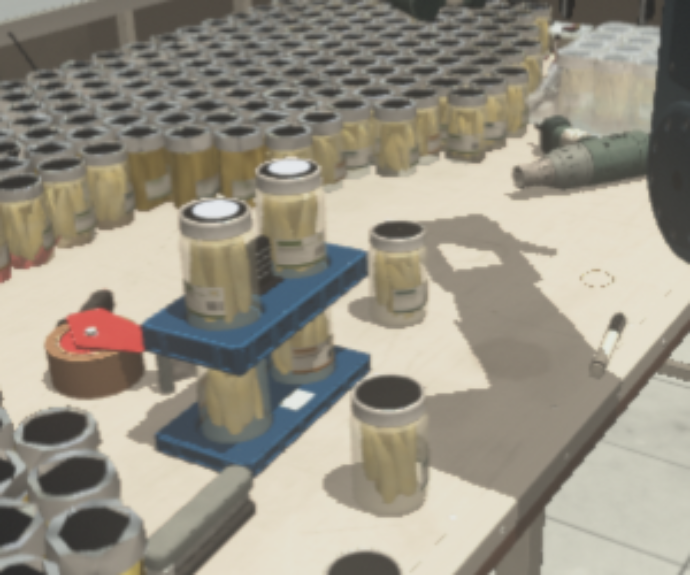

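View pics/top3.png

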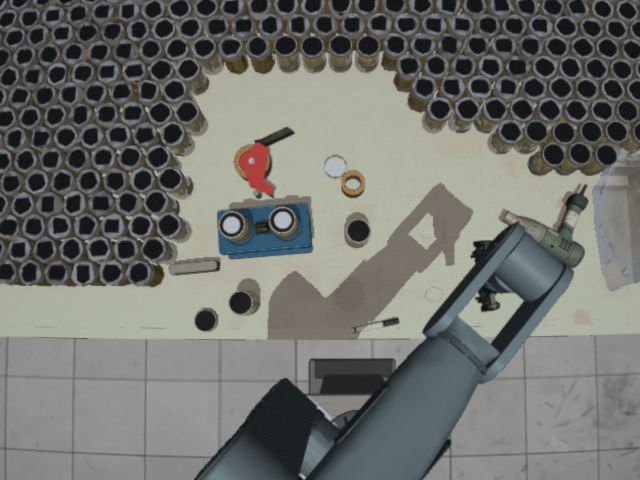

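The side view shows the full two-tier pack upright, with white dots on top at crop pixels (217,210) and (290,168). In the top view the bystanders, including the plain jars at (358,231) and (242,302), are where they were, and the arm is clear. I'm handing in.

```bash
python3 -c "
from h import *
print(ticket.hand_in())"
```

```text
the job is handed in; nothing more can be done
None
```

The two-tier pack is built and handed in at about 54 s of the 138 s allowed: both orange-dot jars, the tier tray and both white-dot jars stopped within about 1 mm of their seated heights, all upright, with the bystanders left where they were.

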